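# Angle a frame profile past the stop post into the fixture bay

## Robot

A 6-joint arm with a two-finger parallel gripper is mounted at the origin on the work surface; the furniture and walls round the work are solid. World frame = base frame: x ahead of the robot, y to its left, z up, the work surface at z = 0. Lengths are in m, angles in rad, forces in N, time in s.
With the tool pointing down it reaches from about 0.35 to 0.775 m from the base axis. Payload 5.5 kg.
Tool frame: the origin (TCP) lies at the very end of the fingers, on their centre line; the grasp point (between the pads) lies 19 mm behind it; z points along the fingers, x is the direction in which the jaws open and shut, and the axes are right-handed (so a half turn about z gives the same grasp; the last joint's range is limited). The gripper opens to 85 mm and grips with 20 to 120 N. Pads are 22 mm wide; open, the fingers measure 114 mm over their backs; the gripper's body (76 mm by 85 mm) begins 54 mm behind the grasp point. The pads swing forward as they close: fully open they stand 13 mm farther back than shut.
Start: joints at [1.103, 0.313, 0.046, 1.304, 0, 1.431], TCP at [0.185, 0.544, 0.231] pointing down, gripper open.
Joint ranges: [-2.76, 2.76], [-0.86, 1.69], [-1.03, 1.26], [-2.2, 2.34], [-1.47, 1.5], [-3.14, 3.14]. Speed limits (rad/s): [2.57, 2.57, 3.14, 3.14, 3.14, 3.14].

## Interface

Orientations are given as a unit quaternion [w, x, y, z].
In Python, from workcell import monitor, eyes, ticket gives the robot as it stands.
- The arm moves only by the tool send_rows, never from a script. Its argument "targets" is a list of rows, each a list of 5 numbers: the shift along the world's x, y, z in m, then the turn about the world's z in degrees, then the closure in counts, from 0 (fully open) to 255 (shut). A call has 1 to 12 rows; each row shifts and turns the commanded pose from where the row before left it; what a row does not reach is not made up. A row lasts 1/10 s, in which the tool goes at most 50 mm and 8.59 degrees, less where a joint would pass 70% of its speed; a pose out of reach is approached as far as the arm can. A call is refused whole if a number of a shift passes 0.05 or a number of a turn 8.59, either way. A call with a gripper value outside its range is refused whole. The fingers move at their own pace and stop on an object; "newtons" is the grip in N (left out, the last holds). Time passes only in rows, so rows that do not move let the fingers close. It gives the time, the measured TCP pose, the force and the opening at its end, in the units of the state.
- monitor.get_state(): the state, without advancing time (a new reading comes with each control period).
- eyes.read_camera(name): name is "side" or "top" or "wrist"; returns a dict with "img" (420x560x3 uint8, red, green, blue), "z_map" (420x560 float32, m along the optical axis (not along the pixel's ray), 0 where there is no reading), "camera_matrix" (3x3 intrinsics, pixels), "k1" (the pictures are not rectified: a ray, as slopes to the right and down, at radius r is drawn at 1 + k1 r^2 times it, then the intrinsics apply), "pose" (4x4, takes a point from camera to world coordinates); the wrist camera has in their place "T_tool_cam" (4x4, takes a point from camera to tool coordinates, whose origin is the TCP and whose axes are the tool frame's). Camera axes: x right, y down, z forward; pixel columns grow to the right and rows downward; lengths in m; the calibration is good to about 2 mm. A picture is of the moment at which its call begins: read the wrist's pose just before it.
- ticket.hand_in(): hands the job in, once; it reports no verdict.
Trained networks look in the newest picture that a camera, given by its name, has taken for a name from the list of things; names that differ only in an ending like _2 or _b are one class to them, and where a whole thing is asked for, a point or a joint stands for the part that bears it (a point fixed in the world has none). Each returns a list of dicts, best first, with "conf" (0 to 1); they miss things now and then, are a little off and sometimes report something else, mostly with a low value. They report only what shows in the picture. A call takes as long as a camera call. They do not tell look-alikes from the thing itself.
- eyes.spot_in(name, camera): "xyz" ([x, y, z] in m, in world coordinates, good to about 4 mm: the middle of the surface that is visible of it).
- eyes.tip_of(name, camera): "xyz" ([x, y, z] in m, in world coordinates, good to about 4 mm: a listed point, or the origin of a listed thing).
The state is a dict: "clock": time; "joint_pos": joint angles; "qvel": joint speeds; "tau": joint torques, N m; "tcp_pos": TCP position; "orientation": TCP orientation; "wrist_force": force on the tool from outside, world axes, zero at the start; "ft_torque": the same for the moment, N m; "finger_gap": finger opening in m.
Only numpy, scipy, OpenCV 4.12 (cv2) and the standard library are available. Lean on these libraries where they do the work, as an engineer would, in place of code of your own. Each camera call takes 0.05 s, during which the arm holds its last target.

## Task

Load the loose aluminium frame profile into the fixture bay by pushing it along the bench with the fingers: angle its orange-capped end in behind the stop post first, then swing the other end in, so that it finishes between the two blue end stops with its whole length close against the aluminium fence. Push it gently, leave it flat on the bench without gripping or lifting it, do not disturb the gauge block, round sensor or white reel, and draw the hand clear at the end.

Things in the scene. Friction and masses are not known exactly. Their poses are not given: they have to be found in the camera images.
- profile: loose length of slotted silver aluminium frame profile, 240 mm long, 30 wide, 30 high, 0.2 to 0.4 kg, lying flat. Origin: centre of its underside. y runs along it to the orange-capped end, x across it (towards the fence when in the bay), z up. Starts right of the post in front of the bay, roughly parallel to the fence, cap to the left.
- profile_cap (a point): centre of the end face with the orange cap, 15 mm above the underside, 120 mm from the middle along the profile's +y
- profile_tail (a point): centre of the bare end face, 15 mm above the underside, 120 mm from the middle along the profile's -y
- bay: bay fixed to the bench: aluminium fence 304 mm long, 40 high. Origin: on the bench, middle of the fence face towards the robot; x points into the fence, away from the robot, y along it to the left. Blue end stops, 36 mm high, 12 thick, stand out to x = -50 mm, inner faces at y = -140 and +140 mm. Open in front and on top; the bench is the floor. Fully home, the profile's centre line is at x = -15 mm.
- post: round steel post with black top fixed to the bench, 24 mm diameter, 50 mm tall. Origin: centre of its foot, 87 mm in front of the fence face (75 mm free between them), 60 to 85 mm left (+y) of the fence's middle; axes as the bay's. The opening from it to the right end stop is shorter than the profile, which must go in at an angle, capped end behind the post.
- gauge_block: bystander: loose steel block 30x45x31 mm, origin at the centre of its underside
- sensor: bystander: loose round grey-white sensor, 38 mm across, 13 mm high, origin at the centre of its underside
- solder_reel: bystander: loose white reel standing on end, 52 mm across, 40 mm high, origin at the centre of its underside
Mind the look-alikes: they are no part of the job. What is shaped like the post but pink is not meant.

How it is judged:
By the outcome, as a careful person would: the job done as asked, in the order asked, and still so for the second after the job is handed in, with the robot touching nothing.
It also fails if it takes over 67 s, if anything falls off the work surface, if the arm or the gripper's body presses on something with over 40 N, if the wrist force passes 120 N, or if a joint passes its speed limit or range.

## Working session

There is one attempt and no reset: what is moved stays moved. The work goes in short steps, Python scripts to look and compute and a tool call to move; the robot and the scene stay as the last step left them, time stands still between calls to the robot, and variables do not carry over. Pictures are saved under pics/ and viewed, and the job is handed in when it is done.

Besides the shell and the picture viewer there is one more tool, called after ">>>" as name(argument=value, ...), one argument or row to a line, values as JSON. send_rows: Moves the arm, as the interface text tells. Its arguments: {"type":"object","properties":{"targets":{"type":"array"},"newtons":{"type":"number"}},"required":["targets"]}

```bash
ls; mkdir -p pics; python3 - <<'E'
from workcell import monitor, eyes, ticket
import cv2
s=monitor.get_state(); print(s)
for c in ["top","side"]:
    r=eyes.read_camera(c); cv2.imwrite(f"pics/{c}0.png",cv2.cvtColor(r["img"],cv2.COLOR_RGB2BGR))
    print(c,r["camera_matrix"],r["k1"],r["pose"])
    for n in ["profile","profile_cap","profile_tail","bay","post","gauge_block","sensor","solder_reel"]:
        print(n,[( [round(float(v),4) for v in d["xyz"]],round(d["conf"],2)) for d in eyes.tip_of(n,c)][:4])
E
```

```text
pics
{'clock': 0.0, 'joint_pos': array([1.10338348e+00, 3.13989398e-01, 4.49844129e-02, 1.30359915e+00,
       5.50057050e-06, 1.43119078e+00]), 'qvel': array([0.00076027, 0.00026832, 0.00115533, 0.00033213, 0.00072615,
       0.00092686]), 'tau': array([ 3.20195822e-04, -4.80626285e+01,  2.98532814e+01,  1.93660503e-02,
       -2.32740840e-04, -6.23773715e-06]), 'tcp_pos': array([0.18491106, 0.54392028, 0.23041735]), 'orientation': array([ 4.16480059e-04,  8.13008850e-01,  5.82250626e-01, -8.02241756e-04]), 'wrist_force': array([0.69205468, 0.1250139 , 0.38731433]), 'ft_torque': array([-0.01735918,  0.00622959,  0.02645421]), 'finger_gap': 0.08585640165000763}
top [[509.85825745   0.         272.59456045]
 [  0.         509.85825745 212.21986323]
 [  0.           0.           1.        ]] 0.04409517001409185 [[ 2.85255760e-02 -9.98749106e-01  4.10672015e-02  4.75419560e-01]
 [-9.99590778e-01 -2.85892656e-02 -9.64291524e-04  9.96818558e-03]
 [ 2.13716643e-03 -4.10228890e-02 -9.99155921e-01  1.39230985e+00]
 [ 0.00000000e+00  0.00000000e+00  0.00000000e+00  1.00000000e+00]]
profile [(
[... 492 characters left out ...]
72763]
 [  0.           0.           1.        ]] -0.004249462701088604 [[-0.9384858  -0.15548303  0.3083333   0.18995915]
 [-0.34492926  0.46443378 -0.81567461  0.94652126]
 [-0.01637685 -0.87185222 -0.48949516  0.61169981]
 [ 0.          0.          0.          1.        ]]
profile [([0.5025, 0.0535, 0.001], 0.62)]
profile_cap [([0.4969, 0.1778, 0.0153], 0.77), ([0.4494, 0.3289, -0.0016], 0.55)]
profile_tail [([0.5104, -0.061, 0.0135], 0.69)]
bay [([0.6259, 0.1682, 0.0006], 0.71)]
post [([0.443, 0.2569, -0.0013], 0.73), ([0.5375, 0.2416, 0.0009], 0.53)]
gauge_block [([0.4537, 0.3299, -0.0052], 0.88)]
sensor [([0.5707, -0.2152, 0.0033], 0.61)]
solder_reel [([0.4594, -0.3058, 0.0028], 0.57)]
```

View pics/top0.png

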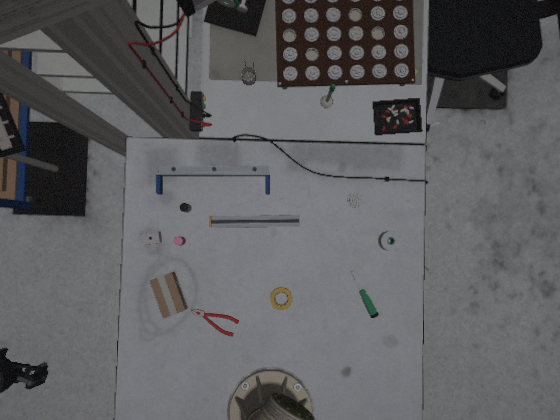

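View pics/side0.png

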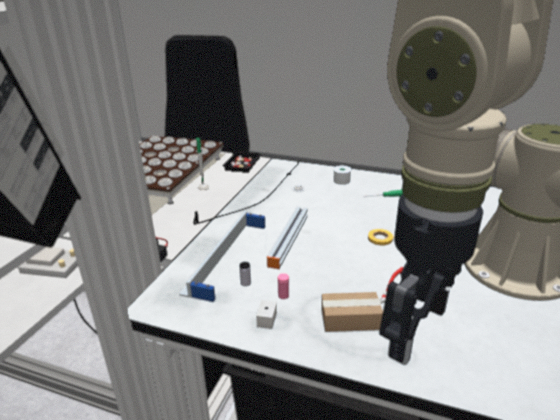

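Candidates for the post: grey with a black top at top (185,208) and pink at (180,241); the grey one is meant. For the profile: the silver bar with the orange end at top (210–299,221); the fence at (162–265,176) is the other long aluminium part, fixed between the blue stops. Next is a close crop to check the choice.

```bash
cat > h.py <<'E'
import numpy as np, cv2
from workcell import monitor, eyes, ticket
def proj(r,P):
    P=np.atleast_2d(P); T=np.linalg.inv(r["pose"]); c=P@T[:3,:3].T+T[:3,3]
    s=c[:,:2]/c[:,2:]; s=s*(1+r["k1"]*(s**2).sum(1,keepdims=True)); K=r["camera_matrix"]
    return s*[K[0,0],K[1,1]]+[K[0,2],K[1,2]]
def unproj(r,uv,z):
    K=r["camera_matrix"]; uv=np.atleast_2d(np.array(uv,float))
    d=(uv-[K[0,2],K[1,2]])/[K[0,0],K[1,1]]; s=d.copy()
    for _ in range(8): s=d/(1+r["k1"]*(s**2).sum(1,keepdims=True))
    ray=np.c_[s,np.ones(len(s))]@r["pose"][:3,:3].T; o=r["pose"][:3,3]
    return o+ray*((z-o[2])/ray[:,2])[:,None]
def crop(r,x0,y0,x1,y1,k,name):
    im=cv2.cvtColor(r["img"],cv2.COLOR_RGB2BGR)[y0:y1,x0:x1]
    cv2.imwrite("pics/"+name,cv2.resize(im,None,fx=k,fy=k,interpolation=cv2.INTER_CUBIC))
E
python3 - <<'E'
from h import *
r=eyes.read_camera("top"); crop(r,140,155,310,260,4.7,"crop0.png")
E
```

```text
(no output)
```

View pics/crop0.png

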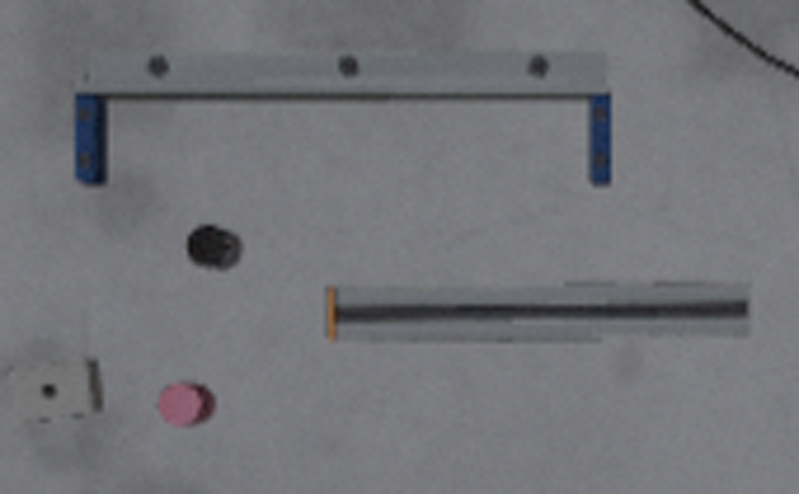

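```bash
python3 - <<'E'
from h import *
r=eyes.read_camera("top"); k=4.7
f=lambda x,y,z: unproj(r,[[140+(x+.5)/k-.5,155+(y+.5)/k-.5]],z)[0].round(4)
print("fence top L,R",f(105,94,.04),f(592,94,.04))
print("stop L outer/inner front top",f(76,183,.036),f(98,183,.036)," R",f(591,183,.036),f(610,183,.036))
print("stop inner bottoms",f(105,183,0))
print("post top",f(209,245,.05),"foot",f(224,249,0.0))
print("pink top",f(181,404,.05))
print("cap end",f(328,287,.03),f(328,339,.03),"tail",f(749,283,.03),f(749,335,.03))
print("gauge",f(10,368,.031),f(90,362,.031),f(90,415,.031))
for c in ["top","side"]:
  eyes.read_camera(c)
  for n in ["profile","profile_cap","profile_tail","bay","post"]:
    for g in range(1): print(c,n,[( [round(float(v),4) for v in d["xyz"]],round(d["conf"],2)) for d in eyes.tip_of(n,c)][:2])
# depth fit of profile top
P=unproj
K=r["camera_matrix"]; z=r["z_map"]
v,u=np.mgrid[205:235,200:310]
d=np.stack([(u-K[0,2])/K[0,0],(v-K[1,2])/K[1,1]],-1); s=d.copy()
for _ in range(8): s=d/(1+r["k1"]*(s**2).sum(-1,keepdims=True))
zz=z[205:235,200:310]
X=np.concatenate([s*zz[...,None],zz[...,None]],-1)@r["pose"][:3,:3].T+r["pose"][:3,3]
m=(X[...,2]>.02)&(X[...,2]<.045)&(zz>0)
p=X[m]; print(len(p),p[:,2].mean(),cv2.minAreaRect(p[:,:2].astype(np.float32)*1000), p.mean(0))
E
```

```text
fence top L,R [0.6225 0.3052 0.04  ] [0.6306 0.0302 0.04  ]
stop L outer/inner front top [0.572  0.3205 0.036 ] [0.5723 0.3082 0.036 ]  R [0.5804 0.0294 0.036 ] [0.5807 0.0186 0.036 ]
stop inner bottoms [0.575 0.312 0.   ]
post top [0.5384 0.2419 0.05  ] foot [0.5386 0.2418 0.    ]
pink top [0.4491 0.2543 0.05  ]
cap end [0.5174 0.1771 0.03  ] [0.4878 0.1761 0.03  ] tail [ 0.5265 -0.062   0.03  ] [ 0.4969 -0.0628  0.03  ]
gauge [0.4664 0.3548 0.031 ] [0.471 0.31  0.031] [0.4411 0.3088 0.031 ]
top profile [([0.507, 0.0553, 0.0018], 0.86), ([0.51, -0.0602, 0.0124], 0.6)]
top profile_cap [([0.5004, 0.1772, 0.0204], 0.65)]
top profile_tail [([0.5117, -0.0638, 0.0132], 0.81)]
top bay [([0.627, 0.1708, -0.004], 0.77)]
top post [([0.4488, 0.256, -0.0008], 0.58), ([0.539, 0.2414, 0.0013], 0.42)]
side profile [([0.5054, 0.0524, 0.0039], 0.78)]
side profile_cap [([0.4983, 0.178, 0.0149], 0.7)]
side profile_tail [([0.5125, -0.0592, 0.0132], 0.67), ([0.5347, 0.2452, 0.0043], 0.46)]
side bay [([0.627, 0.1715, 0.0004], 0.71)]
side post [([0.4474, 0.2557, -0.003], 0.7), ([0.5403, 0.2438, 0.0025], 0.51)]
983 0.029143371150524556 ((506.4499206542969, 56.24982452392578), (30.108966827392578, 238.30274963378906), 2.3767282962799072) [0.50642466 0.05737461 0.02914337]
```

Crop check: grey black-topped post at crop (209,245), pink decoy at (181,404), profile from the orange cap at (328,313) to the tail at (749,309). In the world frame:
- The bay origin is about (0.627, 0.169), turned 1.7° anticlockwise.
- The post is at (0.538, 0.242).
- The profile centre is at (0.5065, 0.057).

My plan is to shut the fingers and first push the front side near the cap, which turns the profile about 20°. Then I push the tail end along its length, and finally swing the tail in.

>>> send_rows(
  targets=[
    [0.027,-0.04,0,0,255],
    [0.027,-0.04,0,0,255],
    [0.027,-0.04,0,0,255],
    [0.027,-0.04,0,0,255],
    [0.027,-0.04,0,0,255],
    [0.027,-0.04,0,0,255],
    [0.027,-0.04,0,0,255],
    [0.027,-0.04,0,0,255],
    [0.027,-0.04,0,0,255],
    [0.027,-0.04,0,0,255],
    [0,0,0,0,255],
    [0,0,0,0,255],
  ],
  newtons=20,
)

```text
clock: 2.8
tcp_pos: [0.4555, 0.1434, 0.2312]
orientation: [-0.0, 0.814, 0.581, -0.0]
wrist_force: [-0.3, -0.2, -0.2]
finger_gap: 0.0002
```

>>> send_rows(
  targets=[
    [0,0,-0.04,0,255],
    [0,0,-0.04,0,255],
    [0,0,-0.04,0,255],
    [0,0,-0.04,0,255],
    [0,0,-0.03,0,255],
    [0,0,-0.02,0,255],
    [0,0,-0.011,0,255],
    [0,0,0,0,255],
    [0,0,0,0,255],
  ],
)

```text
clock: 3.7
tcp_pos: [0.4554, 0.1452, 0.0111]
orientation: [0.0, 0.813, 0.583, 0.0]
wrist_force: [0.2, -0.2, -0.1]
finger_gap: -0.0002
```

```bash
cat >> h.py <<'E'
O=np.array([.627,.169]); a=np.radians(1.69); BX=np.array([np.cos(a),np.sin(a)]); BY=np.array([-np.sin(a),np.cos(a)])
def bay(p): q=np.array(p)[:2]-O; return np.array([q@BX,q@BY])*1000
def world(b): return O+(b[0]*BX+b[1]*BY)/1000
def prof(r,box=(150,160,330,270)):
    x0,y0,x1,y1=box; K=r["camera_matrix"]; v,u=np.mgrid[y0:y1,x0:x1]
    d=np.stack([(u-K[0,2])/K[0,0],(v-K[1,2])/K[1,1]],-1); s=d.copy()
    for _ in range(8): s=d/(1+r["k1"]*(s**2).sum(-1,keepdims=True))
    z=r["z_map"][y0:y1,x0:x1]; X=np.concatenate([s*z[...,None],z[...,None]],-1)@r["pose"][:3,:3].T+r["pose"][:3,3]
    return X,z
def look(tag,k=4.0,nets=True):
    s=monitor.get_state(); print("t",s["clock"],"tcp",s["tcp_pos"].round(4),"bay",bay(s["tcp_pos"]).round(1),"F",s["wrist_force"].round(1))
    if nets:
      for c in ["side","top"]:
        r=eyes.read_camera(c)
        for n in ["profile","profile_cap","profile_tail"]:
            print(c,n,[(bay(d["xyz"]).round(1).tolist(),round(d["conf"],2)) for d in eyes.tip_of(n,c)][:2])
    r=eyes.read_camera("top"); crop(r,140,155,330,275,k,f"top_{tag}.png")
    r=eyes.read_camera("side"); crop(r,150,180,350,330,k,f"side_{tag}.png")
E
python3 -c "
from h import *
look('a')"
```

```text
t 3.7 tcp [0.4554 0.1452 0.0111] bay [-172.3  -18.7] F [ 0.2 -0.2 -0.1]
side profile [([-121.6, -113.4], 0.96)]
side profile_cap [([-127.6, 10.6], 0.56)]
side profile_tail []
top profile [([-125.0, -113.2], 0.78)]
top profile_cap []
top profile_tail [([-120.2, -229.0], 0.61)]
```

View pics/side_a.png

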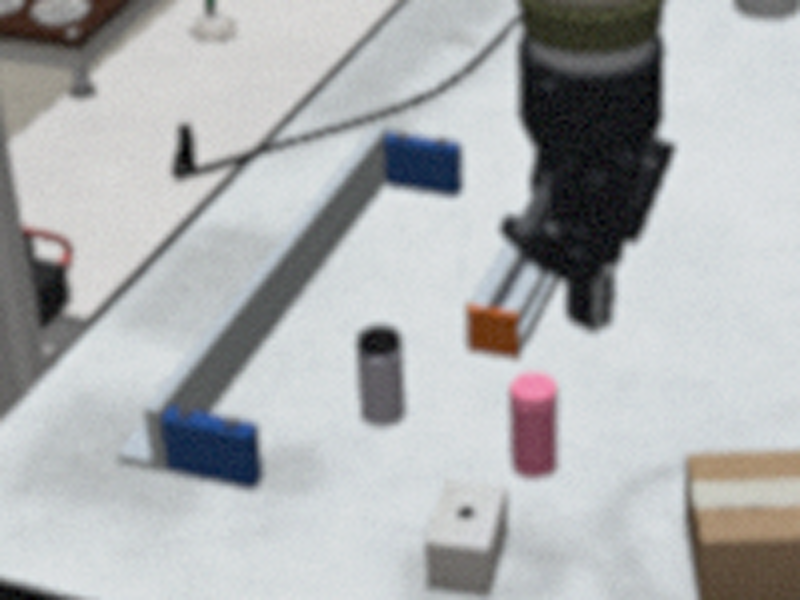

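View pics/top_a.png

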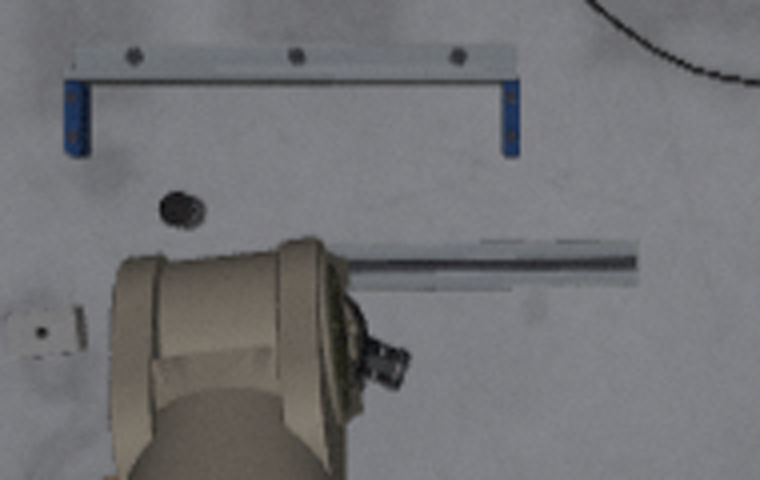

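Fingers are shut on the robot side of the profile, right behind the orange cap (side crop 590,300); nothing is touched so far. Next is the first push.

>>> send_rows(
  targets=[
    [0.006,0,0,0,255],
    [0.006,0,0,0,255],
    [0.004,0,0,0,255],
    [0.004,0,0,0,255],
    [0.004,0,0,0,255],
    [0.004,0,0,0,255],
    [0.004,0,0,0,255],
    [0.004,0,0,0,255],
    [0.004,0,0,0,255],
    [0.004,0,0,0,255],
    [0.004,0,0,0,255],
    [0,0,0,0,255],
  ],
)

```text
clock: 5.4
tcp_pos: [0.5042, 0.1444, 0.0104]
orientation: [0.0, 0.813, 0.582, 0.001]
wrist_force: [0.1, 0.2, -0.8]
finger_gap: -0.0
```

```bash
python3 -c "
from h import *
look('b')"
```

```text
t 5.4 tcp [0.5042 0.1444 0.0104] bay [-123.5  -21. ] F [ 0.1  0.2 -0.8]
side profile [([-112.4, -114.3], 0.96)]
side profile_cap [([-96.4, 8.9], 0.72)]
side profile_tail [([-131.3, -225.2], 0.75)]
top profile [([-111.1, -112.7], 0.61)]
top profile_cap []
top profile_tail []
```

View pics/top_b.png

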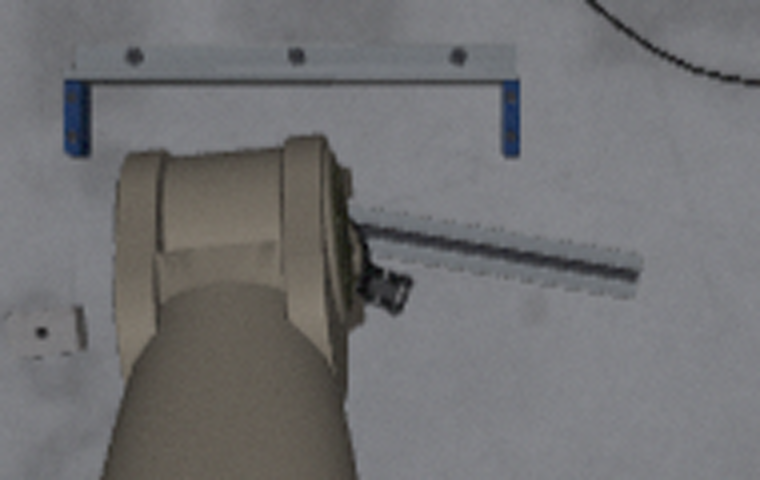

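View pics/side_b.png

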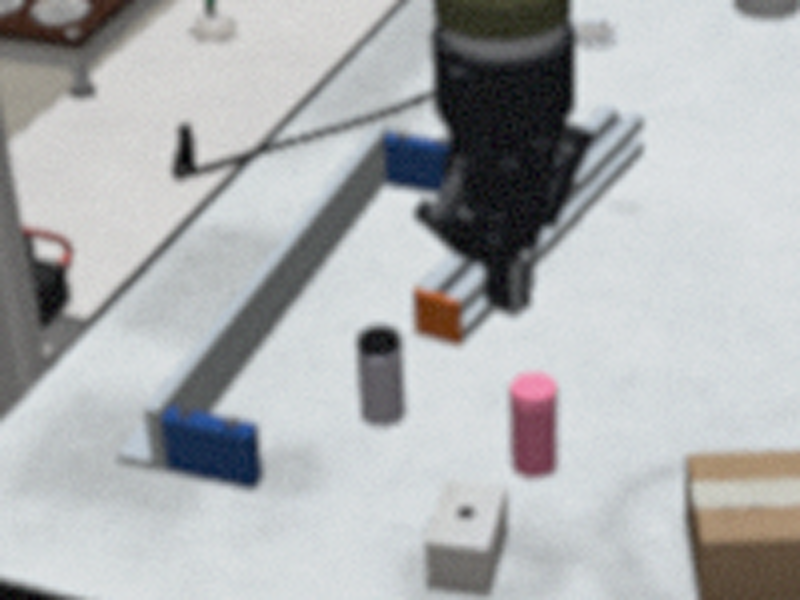

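Works: the profile has turned about 8°, with the cap at side crop (440,315) and moving towards the fence. I'll continue the same push.

>>> send_rows(
  targets=[
    [0.004,0,0,0,255],
    [0.004,0,0,0,255],
    [0.004,0,0,0,255],
    [0.004,0,0,0,255],
    [0.004,0,0,0,255],
    [0.004,0,0,0,255],
    [0.003,0,0,0,255],
    [0,0,0,0,255],
  ],
)

```text
clock: 6.7
tcp_pos: [0.5311, 0.1444, 0.0104]
orientation: [0.0, 0.813, 0.582, 0.0]
wrist_force: [-0.2, -1.0, 0.2]
finger_gap: -0.0002
```

```bash
python3 -c "
from h import *
look('c')"
```

```text
t 6.7 tcp [0.5311 0.1444 0.0104] bay [-96.6 -21.7] F [-0.2 -1.   0.2]
side profile [([-99.5, -116.3], 0.8)]
side profile_cap [([-64.9, 4.5], 0.84), ([-100.1, -113.4], 0.62)]
side profile_tail [([-139.4, -221.9], 0.63)]
top profile [([-98.2, -108.5], 0.91)]
top profile_cap []
top profile_tail [([-142.9, -219.9], 0.73)]
```

View pics/side_c.png

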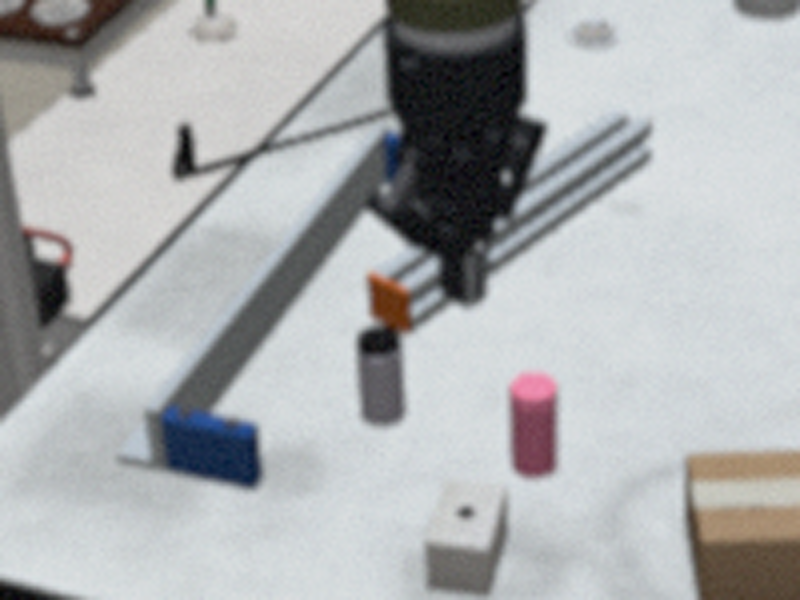

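The cap is at bay (-65, 4.5) and the tail at (-141, -221), so the angle is about 18.7°. Pushing straight along the length now takes the cap behind the post with about 16 mm to spare. I'll move around to the tail.

>>> send_rows(
  targets=[
    [-0.015,0.005,0,0,255],
    [-0.015,0.004,0,2,255],
    [0,0,0.045,0,255],
    [0,0,0.045,0,255],
    [-0.003,-0.04,0,0,255],
    [-0.003,-0.04,0,0,255],
    [-0.003,-0.04,0,0,255],
    [-0.003,-0.04,0,0,255],
    [-0.003,-0.04,0,0,255],
    [-0.002,-0.038,0,0,255],
    [0,0,0,0,255],
    [0,0,0,0,255],
  ],
)

```text
clock: 8.4
tcp_pos: [0.483, -0.0852, 0.1003]
orientation: [-0.0, 0.803, 0.595, 0.0]
wrist_force: [0.3, 0.1, -0.6]
finger_gap: 0.0
```

```bash
python3 -c "
from h import *
look('d')
r=eyes.read_camera('top');k=4
"
```

```text
t 8.4 tcp [ 0.483  -0.0852  0.1003] bay [-151.5 -249.9] F [ 0.3  0.1 -0.6]
side profile [([-100.9, -112.9], 0.8)]
side profile_cap [([-63.2, 3.9], 0.58), ([-70.0, -378.7], 0.56)]
side profile_tail [([-141.3, -220.3], 0.8), ([-65.0, 3.3], 0.23)]
top profile [([-100.2, -110.9], 0.64)]
top profile_cap []
top profile_tail []
```

View pics/top_d.png

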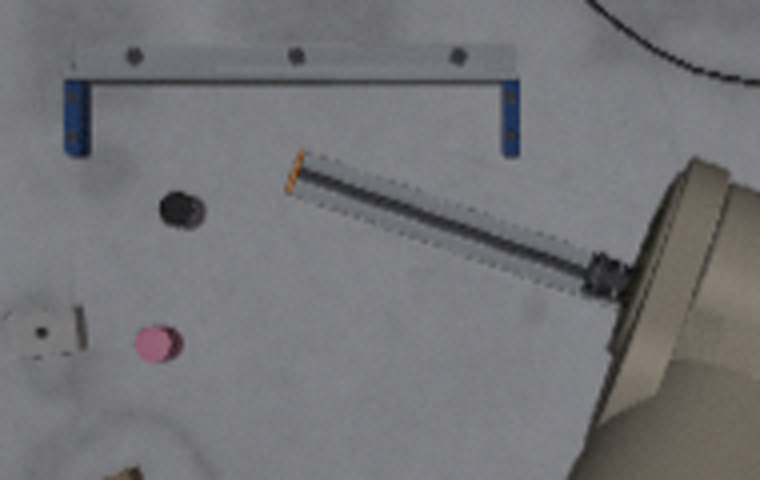

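Top crop: cap at (295,172), tail beneath the gripper's knuckle at (607,277). I'll check the knuckle height before lowering.

```bash
python3 - <<'E'
from h import *
s=monitor.get_state(); t=s["tcp_pos"]
d=np.array([.292,.956]); n=np.array([.956,-.292])
for c in ["side","top"]:
    r=eyes.read_camera(c); X,z=prof(r,(0,0,560,420)); X=X[z>0]; 
    q=X[:,:2]-t[:2]; al=q@d*1000; la=q@n*1000; h=(X[:,2]-t[2])*1000
    m=(abs(la)<60)&(abs(al)<90)&(h>-20)&(h<140)
    for h0 in range(-10,140,10):
        k=m&(h>=h0)&(h<h0+10)
        if k.sum()>3: print(c,h0,k.sum(),"along",np.percentile(al[k],[3,97]).round(),"lat",np.percentile(la[k],[3,97]).round())
E
```

```text
side 0 19 along [-6. 11.] lat [-11.   8.]
side 10 38 along [-4. 16.] lat [-11.   8.]
side 20 40 along [-5. 17.] lat [-11.   6.]
side 30 41 along [-5. 17.] lat [-11.   7.]
side 40 31 along [-12.  32.] lat [-13.   6.]
side 50 85 along [-31.  37.] lat [-12.  10.]
side 60 79 along [-37.  47.] lat [-16.  10.]
side 70 108 along [-47.  54.] lat [-18.   7.]
side 80 116 along [-55.  61.] lat [-17.  10.]
side 90 135 along [-52.  63.] lat [-18.  10.]
side 100 122 along [-31.  50.] lat [-20.   6.]
side 110 82 along [-19.  43.] lat [-12.   8.]
side 120 48 along [ 9. 40.] lat [-22.   8.]
side 130 117 along [-4. 39.] lat [-37.  20.]
top 80 23 along [41. 61.] lat [-12.  12.]
top 90 53 along [45. 61.] lat [-11.  11.]
top 100 23 along [38. 51.] lat [-8.  4.]
top 110 6 along [39. 41.] lat [-8.  8.]
```

Below 40 mm above the tip the fingers are slim (about ±16 mm), and the knuckles stay above z ≈ 0.05, so they clear the 30 mm profile. I'll lower and push along the length.

>>> send_rows(
  targets=[
    [0,0,-0.03,0,255],
    [0,0,-0.03,0,255],
    [0,0,-0.02,0,255],
    [0,0,-0.01,0,255],
    [0,0,0,0,255],
    [0.0015,0.0048,0,0,255],
    [0.0012,0.0038,0,0,255],
    [0.0012,0.0038,0,0,255],
    [0.0012,0.0038,0,0,255],
    [0.0012,0.0038,0,0,255],
    [0.0012,0.0038,0,0,255],
    [0,0,0,0,255],
  ],
)

```text
clock: 10.25
tcp_pos: [0.4912, -0.0605, 0.0106]
orientation: [0.0, 0.803, 0.597, 0.0]
wrist_force: [0.0, -1.4, 1.3]
finger_gap: -0.0001
```

>>> send_rows(
  targets=[
    [0.0012,0.0038,0,0,255],
    [0.0012,0.0038,0,0,255],
    [0.0012,0.0038,0,0,255],
    [0.0012,0.0038,0,0,255],
    [0.0012,0.0038,0,0,255],
    [0.0012,0.0038,0,0,255],
    [0.0012,0.0038,0,0,255],
    [0.0012,0.0038,0,0,255],
    [0.0012,0.0038,0,0,255],
    [0,0,0,0,255],
  ],
)

```text
clock: 11.25
tcp_pos: [0.5016, -0.0257, 0.0102]
orientation: [-0.0, 0.802, 0.597, 0.0]
wrist_force: [0.2, -1.5, 1.6]
finger_gap: 0.0001
```

```bash
python3 -c "
from h import *
look('e')
"
```

```text
t 11.25 tcp [ 0.5016 -0.0257  0.0102] bay [-131.1 -190.9] F [ 0.2 -1.5  1.6]
side profile [([-86.2, -68.7], 0.59)]
side profile_cap [([-48.6, 49.5], 0.72), ([-127.3, -174.3], 0.33)]
side profile_tail [([-87.5, 75.3], 0.74), ([-126.2, -175.6], 0.66)]
top profile [([-84.8, -66.2], 0.76)]
top profile_cap []
top profile_tail []
```

View pics/top_e.png

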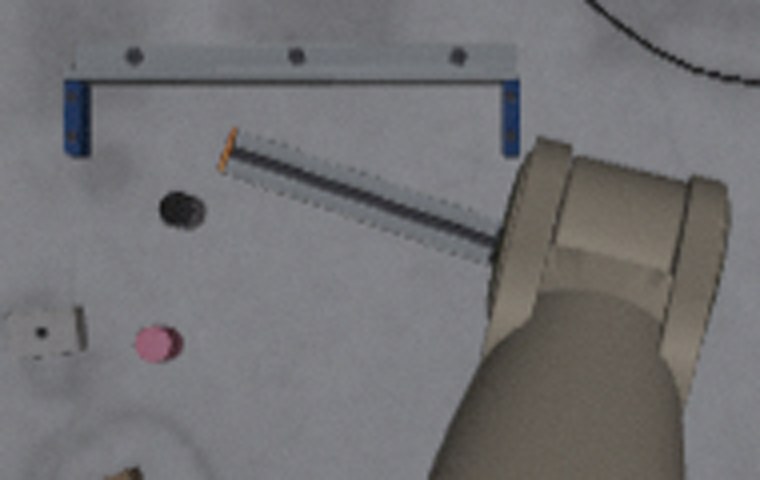

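Cap at top crop (229,150), angle stable at 19°, about 17 mm clear behind the post. I'll go on.

>>> send_rows(
  targets=[
    [0.0012,0.0038,0,0,255],
    [0.0012,0.0038,0,0,255],
    [0.0012,0.0038,0,0,255],
    [0.0012,0.0038,0,0,255],
    [0.0012,0.0038,0,0,255],
    [0.0012,0.0038,0,0,255],
    [0.0012,0.0038,0,0,255],
    [0.0012,0.0038,0,0,255],
    [0.0012,0.0038,0,0,255],
    [0,0,0,0,255],
  ],
)

```text
clock: 12.75
tcp_pos: [0.5126, 0.0083, 0.0104]
orientation: [-0.0, 0.802, 0.597, 0.0]
wrist_force: [0.1, 0.5, 0.1]
finger_gap: -0.0003
```

>>> send_rows(
  targets=[
    [0.0012,0.0038,0,0,255],
    [0.0012,0.0038,0,0,255],
    [0.0012,0.0038,0,0,255],
    [0.0012,0.0038,0,0,255],
    [0.0012,0.0038,0,0,255],
    [0.0012,0.0038,0,0,255],
    [0.0012,0.0038,0,0,255],
    [0,0,0,0,255],
  ],
)

```text
clock: 13.55
tcp_pos: [0.521, 0.035, 0.0104]
orientation: [-0.0, 0.802, 0.597, 0.0]
wrist_force: [0.4, -0.2, 0.1]
finger_gap: -0.0001
```

```bash
python3 -c "
from h import *
look('f')
"
```

```text
t 13.55 tcp [0.521  0.035  0.0104] bay [-110.  -130.8] F [ 0.4 -0.2  0.1]
side profile [([-65.8, -6.4], 0.84)]
side profile_cap [([-29.7, 109.6], 0.78)]
side profile_tail [([-101.5, -116.5], 0.71)]
top profile [([-65.8, -6.8], 0.92)]
top profile_cap [([-27.1, 108.5], 0.77)]
top profile_tail []
```

View pics/top_f.png

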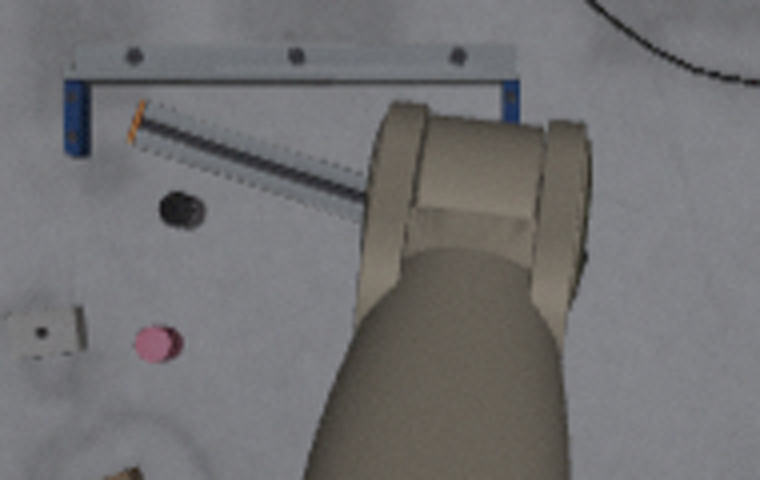

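View pics/side_f.png

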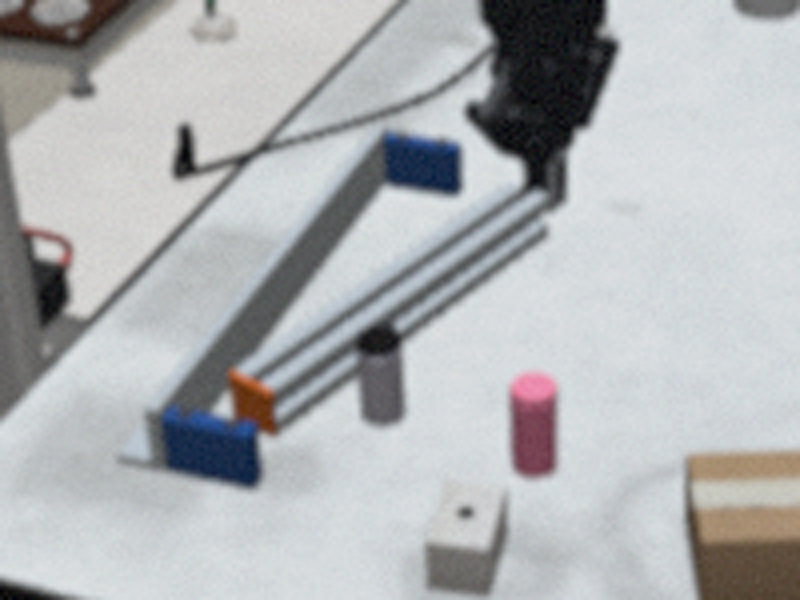

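The orange end is now behind the post: side crop (253,400), between the post and the fence, cap at bay (-28, 109). After 5 mm more I'll back off and go round to the front side near the tail, turning the hand square with the fence.

>>> send_rows(
  targets=[
    [0.0016,0.005,0,0,255],
    [0,0,0,0,255],
    [-0.006,-0.019,0,0,255],
    [-0.003,-0.01,0,0,255],
    [0,0,0.04,0,255],
    [0,0,0.03,0,255],
    [-0.006,0.035,0,6.5,255],
    [-0.005,0.035,0,6,255],
    [-0.005,0.037,0,6,255],
    [0,0,0,0,255],
    [0,0,0,0,255],
  ],
)

```text
clock: 15.15
tcp_pos: [0.4971, 0.1178, 0.0804]
orientation: [0.0, 0.696, 0.718, 0.0]
wrist_force: [0.5, -0.4, 0.6]
finger_gap: -0.0002
```

```bash
python3 -c "
from h import *
look('g')
"
```

```text
t 15.15 tcp [0.4971 0.1178 0.0804] bay [-131.3  -47.3] F [ 0.5 -0.4  0.6]
side profile [([-67.7, -3.7], 0.8)]
side profile_cap [([-27.4, 115.2], 0.95)]
side profile_tail [([-103.9, -111.6], 0.62)]
top profile [([-62.1, 0.9], 0.97)]
top profile_cap [([-23.2, 112.3], 0.77)]
top profile_tail [([-101.0, -114.1], 0.95), ([-67.9, -383.5], 0.68)]
```

View pics/top_g.png

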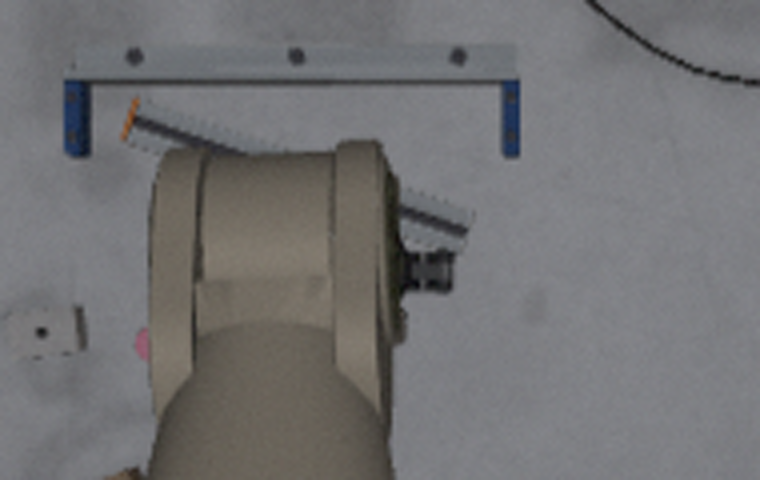

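View pics/side_g.png

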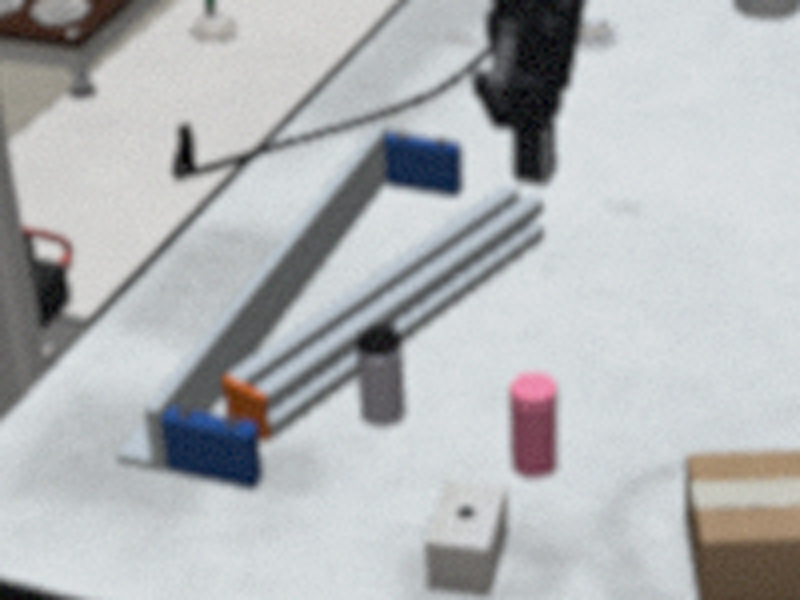

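>>> send_rows(
  targets=[
    [0,0,-0.03,0,255],
    [0,0,-0.025,0,255],
    [0,0,-0.015,0,255],
    [0,0,0,0,255],
    [0.006,0,0,0,255],
    [0.006,0,0,0,255],
    [0.004,0,0,0,255],
    [0.004,0,0,0,255],
    [0.004,0,0,0,255],
    [0.004,0,0,0,255],
    [0.004,0,0,0,255],
    [0.004,0,0,0,255],
  ],
)

```text
clock: 16.85
tcp_pos: [0.5332, 0.1171, 0.0102]
orientation: [-0.0, 0.696, 0.718, -0.0]
wrist_force: [-1.9, -1.0, 0.8]
finger_gap: 0.0001
```

>>> send_rows(
  targets=[
    [0.004,0,0,0,255],
    [0.004,0,0,0,255],
    [0,0,0,0,255],
  ],
)

```text
clock: 17.15
tcp_pos: [0.5425, 0.1173, 0.0104]
orientation: [0.0, 0.696, 0.718, 0.001]
wrist_force: [0.5, 0.6, -0.1]
finger_gap: -0.0001
```

```bash
python3 -c "
from h import *
look('h')
"
```

```text
t 17.15 tcp [0.5425 0.1173 0.0104] bay [-86.  -49.2] F [ 0.5  0.6 -0.1]
side profile [([-50.1, -0.5], 0.88)]
side profile_cap [([-25.7, 120.5], 0.93)]
side profile_tail [([-72.5, -115.9], 0.68)]
top profile []
top profile_cap [([-23.8, 118.5], 0.88), ([-174.3, -470.9], 0.7)]
top profile_tail [([-69.9, -113.9], 0.53)]
```

View pics/top_h.png

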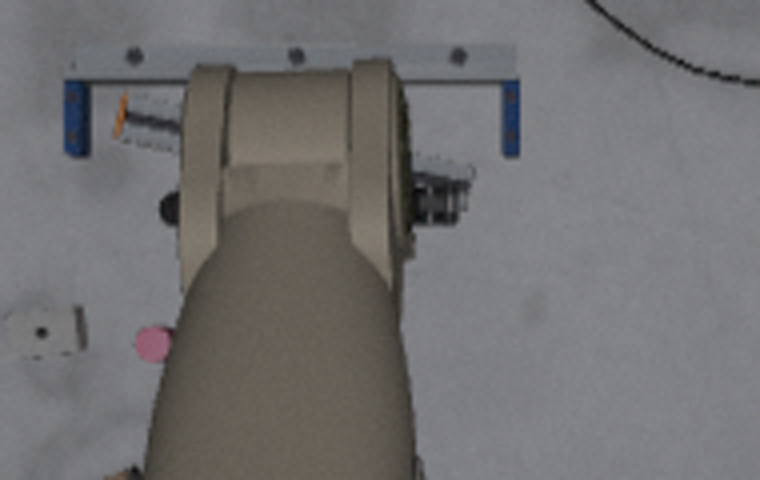

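View pics/side_h.png

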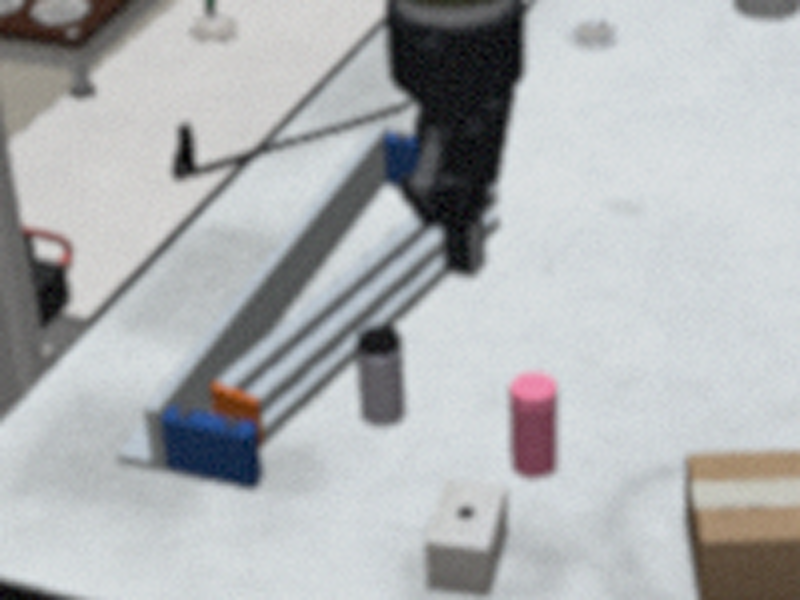

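>>> send_rows(
  targets=[
    [0.004,0,0,0,255],
    [0.004,0,0,0,255],
    [0.004,0,0,0,255],
    [0.004,0,0,0,255],
    [0.004,0,0,0,255],
    [0,0,0,0,255],
  ],
)

```text
clock: 18.25
tcp_pos: [0.5624, 0.1172, 0.0103]
orientation: [0.0, 0.696, 0.718, 0.001]
wrist_force: [0.2, 0.2, 0.2]
finger_gap: -0.0
```

```bash
python3 -c "
from h import *
look('i')
"
```

```text
t 18.25 tcp [0.5624 0.1172 0.0103] bay [-66.1 -49.8] F [0.2 0.2 0.2]
side profile [([-37.6, 0.8], 0.97), ([-88.5, 78.4], 0.35)]
side profile_cap [([-26.6, 124.5], 0.78)]
side profile_tail [([-44.5, -112.6], 0.88)]
top profile []
top profile_cap [([-23.2, 124.9], 0.61)]
top profile_tail [([-46.0, -115.1], 0.52)]
```

View pics/side_i.png

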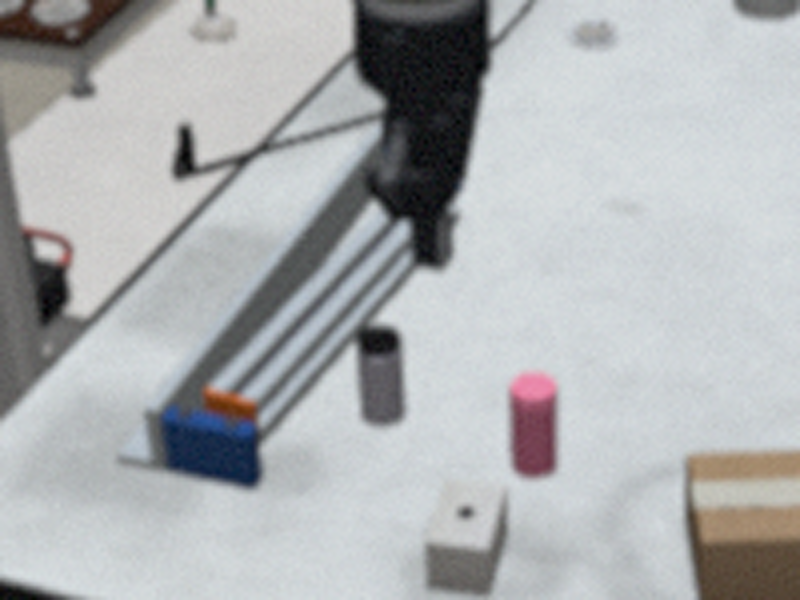

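>>> send_rows(
  targets=[
    [0.004,0,0,0,255],
    [0.004,0,0,0,255],
    [0.004,0,0,0,255],
    [0.003,0,0,0,255],
    [0,0,0,0,255],
  ],
)

```text
clock: 19.25
tcp_pos: [0.5772, 0.1172, 0.0103]
orientation: [0.0, 0.696, 0.718, 0.0]
wrist_force: [0.6, 0.9, 0.3]
finger_gap: -0.0001
```

```bash
python3 -c "
from h import *
look('j')
"
```

```text
t 19.25 tcp [0.5772 0.1172 0.0103] bay [-51.3 -50.3] F [0.6 0.9 0.3]
side profile [([-25.0, 1.9], 0.56)]
side profile_cap [([-25.9, 125.8], 0.79)]
side profile_tail [([-26.6, -112.1], 0.95)]
top profile [([-69.9, -380.6], 0.65)]
top profile_cap [([-23.4, 122.0], 0.62)]
top profile_tail [([-25.2, -115.5], 0.71)]
```

View pics/side_j.png

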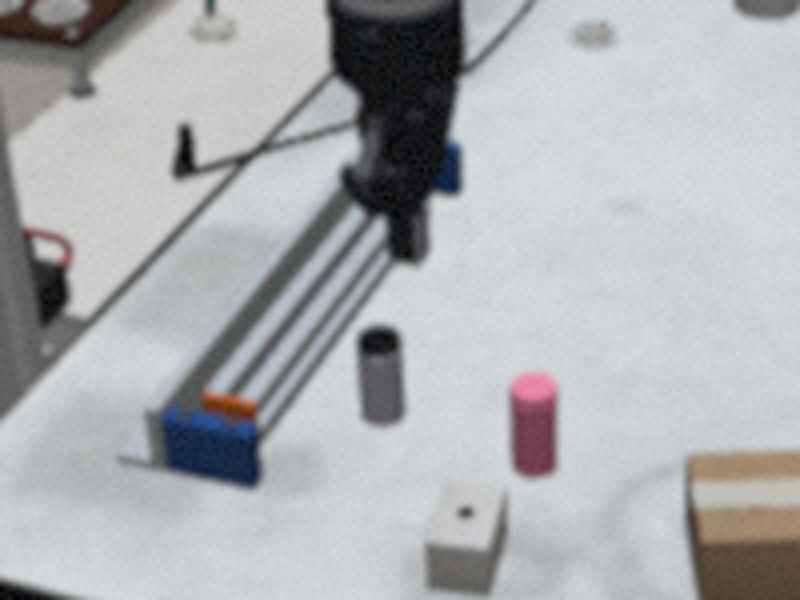

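View pics/top_j.png

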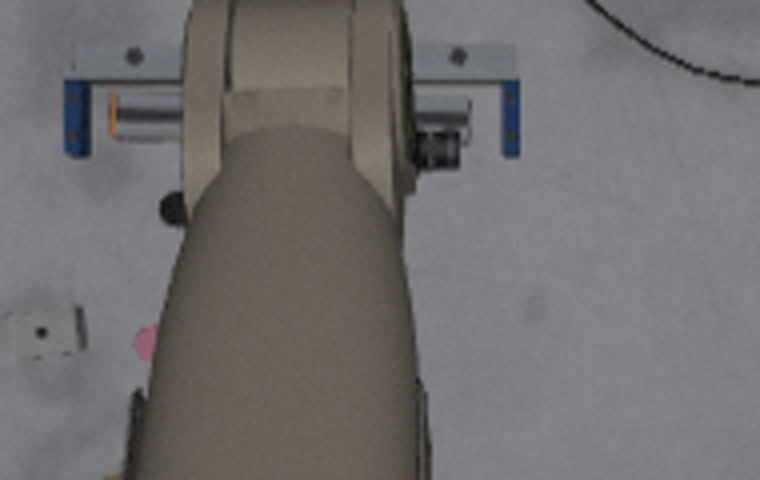

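The profile is almost parallel, about 10 mm short of the fence (top crop: gap between y≈80 and 93). I'll shift to its middle and push squarely.

>>> send_rows(
  targets=[
    [-0.01,0,0,0,255],
    [-0.001,0.03,0,0,255],
    [-0.001,0.026,0,0,255],
    [0,0,0,0,255],
    [0.006,0,0,0,255],
    [0.004,0,0,0,255],
    [0.003,0,0,0,255],
    [0.003,0,0,0,255],
    [0.002,0,0,0,255],
    [0,0,0,0,255],
  ],
)

```text
clock: 20.75
tcp_pos: [0.5824, 0.1726, 0.0101]
orientation: [0.0, 0.697, 0.717, -0.0]
wrist_force: [-1.8, -1.7, 0.8]
finger_gap: 0.0003
```

```bash
python3 -c "
from h import *
look('k')
"
```

```text
t 20.75 tcp [0.5824 0.1726 0.0101] bay [-44.5   5. ] F [-1.8 -1.7  0.8]
side profile [([-19.3, -0.2], 0.74)]
side profile_cap [([-23.6, 126.5], 0.61)]
side profile_tail [([-19.8, -109.4], 0.68)]
top profile [([-21.7, 4.0], 0.89), ([2.3, 0.0], 0.18)]
top profile_cap []
top profile_tail [([-18.6, -116.3], 0.68), ([-73.4, -387.1], 0.35)]
```

View pics/side_k.png

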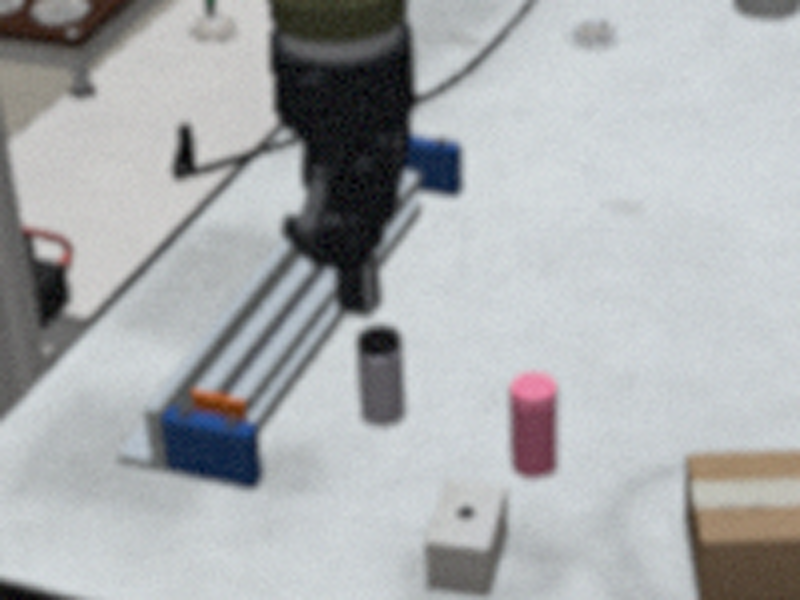

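View pics/top_k.png

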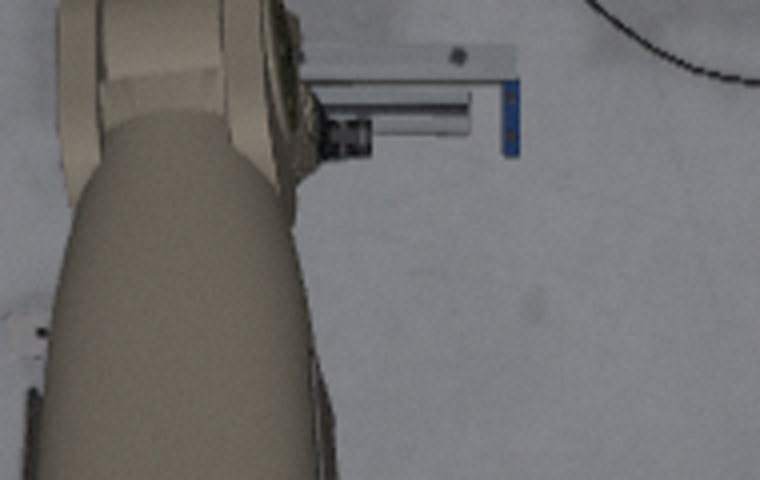

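>>> send_rows(
  targets=[
    [0.002,0,0,0,255],
    [0.001,0,0,0,255],
    [0.001,0,0,0,255],
    [0,0,0,0,255],
  ],
)

```text
clock: 21.65
tcp_pos: [0.5857, 0.1733, 0.0103]
orientation: [-0.0, 0.696, 0.718, -0.0]
wrist_force: [-4.9, -0.7, 1.4]
finger_gap: 0.0001
```

>>> send_rows(
  targets=[
    [0.001,0,0,0,255],
    [0,0,0,0,255],
  ],
)

```text
clock: 21.85
tcp_pos: [0.5857, 0.1733, 0.0103]
orientation: [-0.001, 0.696, 0.718, -0.001]
wrist_force: [-7.1, -0.5, 4.6]
finger_gap: 0.0005
```

The force rose to 7 N without further motion, so the profile is against the fence. I'll back away and look.

>>> send_rows(
  targets=[
    [-0.005,0,0,0,255],
    [-0.01,0,0,0,255],
    [-0.015,0,0,0,255],
    [0,0,0.03,0,255],
    [0,0,0.04,0,255],
    [0,0,0.05,0,255],
    [-0.04,-0.03,0.03,0,255],
    [-0.045,-0.02,0.03,0,255],
    [-0.045,-0.02,0,0,255],
    [-0.045,-0.02,0,0,255],
    [0,0,0,0,255],
  ],
)

```text
clock: 22.95
tcp_pos: [0.3866, 0.089, 0.1811]
orientation: [-0.001, 0.697, 0.717, -0.002]
wrist_force: [-0.3, 0.1, -0.2]
finger_gap: 0.0002
```

```bash
python3 - <<'E'
from h import *
look('l',4)
r=eyes.read_camera("top"); crop(r,150,165,280,220,6,"top_l2.png")
for n in ["gauge_block","sensor","solder_reel","post"]:
    print(n,[([round(float(v),3) for v in d["xyz"]],round(d["conf"],2)) for d in eyes.tip_of(n,"top")][:2])
E
```

```text
t 22.95 tcp [0.3866 0.089  0.1811] bay [-242.6  -72.8] F [-0.3  0.1 -0.2]
side profile [([-16.7, 2.7], 0.58)]
side profile_cap [([-17.7, 125.5], 0.9)]
side profile_tail [([-12.3, -112.3], 0.75), ([-20.7, 125.2], 0.74)]
top profile [([-15.0, 5.0], 0.68)]
top profile_cap [([-15.5, 124.4], 0.67)]
top profile_tail [([-13.2, -116.5], 0.92)]
gauge_block [([0.455, 0.332, -0.004], 0.75)]
sensor [([0.569, -0.218, 0.001], 0.73)]
solder_reel [([0.468, -0.307, 0.004], 0.59)]
post [([0.537, 0.24, 0.004], 0.56), ([0.449, 0.257, -0.003], 0.46)]
```

View pics/top_l2.png

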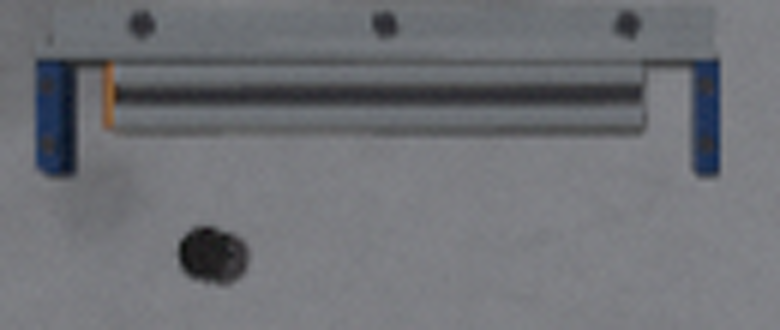

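View pics/side_l.png

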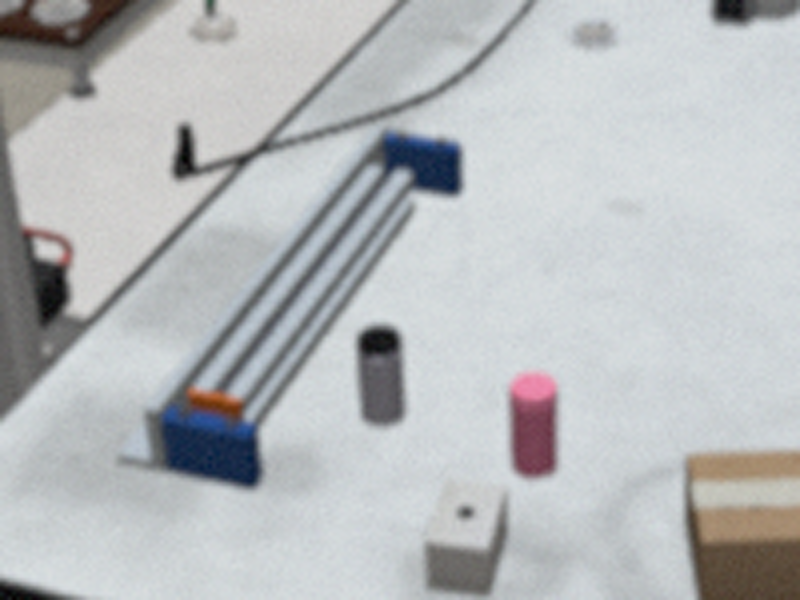

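The profile lies at the fence between the stops (top crop: cap at (108,95), tail at (645,97)), bystanders unmoved. I'll measure how flush it is at both ends.

```bash
python3 - <<'E'
from h import *
im=np.mean([cv2.cvtColor(eyes.read_camera("top")["img"],cv2.COLOR_RGB2GRAY).astype(float) for _ in range(6)],0)
r=eyes.read_camera("top")
for u0,u1 in [(170,178),(185,195),(210,220),(235,245),(248,256)]:
    p=im[168:195,u0:u1].mean(1); print(u0,p.round().astype(int).tolist())
    # slot centre = darkest 179..184 centroid ; fence line 174..178
    y=np.arange(168,195)
    def cen(a,b):
        w=p[a-168:b-168].max()-p[a-168:b-168]; return (w*y[a-168:b-168]).sum()/w.sum()
    s=cen(178,184); print(" slot px %.2f"%s, "bay@z.03",bay(unproj(r,[[ (u0+u1-1)/2,s]],.03)[0]).round(1),"fence line",bay(unproj(r,[[(u0+u1-1)/2,cen(173,177)]],.035)[0]).round(1))
X,z=prof(r,(150,165,280,215)); 
b=np.stack([(X[...,:2]-O)@BX,(X[...,:2]-O)@BY],-1)*1000
m=(X[...,2]>.02)&(X[...,2]<.035)&(z>0)&(abs(b[...,1])<118+8)&(b[...,0]<-2)
q=b[m]; 
for lo,hi in [(-112,-60),(-60,0),(0,60),(60,122)]:
    k=(q[:,1]>lo)&(q[:,1]<hi); print(lo,hi,k.sum(),np.percentile(q[k,0],[1,5,50]).round(1), X[m][k][:,2].mean().round(4))
E
```

```text
170 [82, 78, 88, 104, 109, 110, 94, 78, 112, 111, 103, 78, 49, 49, 79, 113, 112, 105, 90, 97, 122, 122, 121, 119, 117, 117, 117]
 slot px 180.37 bay@z.03 [-14.8 107.5] fence line [  0.2 106.7]
185 [112, 111, 110, 111, 111, 110, 95, 80, 112, 111, 101, 73, 51, 50, 78, 112, 111, 104, 93, 106, 124, 124, 124, 125, 125, 124, 124]
 slot px 180.34 bay@z.03 [-14.7  64.9] fence line [ 0.3 64.1]
210 [87, 85, 92, 109, 118, 111, 100, 88, 112, 110, 101, 70, 51, 52, 78, 112, 110, 104, 89, 97, 125, 124, 124, 124, 126, 126, 127]
 slot px 180.31 bay@z.03 [-14.6  -1.9] fence line [ 0.1 -2.5]
235 [111, 111, 112, 116, 118, 115, 110, 89, 111, 110, 99, 64, 49, 52, 78, 111, 110, 102, 79, 94, 126, 126, 126, 126, 126, 126, 126]
 slot px 180.26 bay@z.03 [-14.5 -68.9] fence line [ -0.8 -69.2]
248 [87, 86, 92, 108, 118, 114, 110, 89, 111, 110, 100, 63, 50, 56, 83, 112, 110, 102, 79, 94, 126, 127, 127, 127, 126, 125, 126]
 slot px 180.20 bay@z.03 [ -14.3 -101. ] fence line [  -0.8 -101.2]
-112 -60 197 [-30.2 -29.9 -15.7] 0.0285
-60 0 233 [-30.1 -29.9 -16.1] 0.0285
0 60 225 [-30.1 -29.8 -15.7] 0.0287
60 122 241 [-94.1 -30.1 -16.1] 0.0288
```

The slot centre line lies at bay x = -14.3 to -14.8 mm along the whole length, so it is flush. The hand is 0.2 m away, so I'll hand in.

```bash
python3 -c "
from h import *
print(ticket.hand_in(), monitor.get_state()['clock'])"
```

```text
the job is handed in; nothing more can be done
the job is handed in; nothing more can be done
```

The profile is in the bay, lying along the fence between the two blue end stops, and I have handed the job in. With the fingers shut, I turned it about 19°, pushed it by its tail until the orange end was behind the grey post, then swung the tail in. A last square push at the middle brought it home. I never gripped or lifted it, and the highest force I read while pushing was about 8 N.

**Fit at the fence:** The slot's centre line measured 14.3 to 14.8 mm in front of the fence face along its whole length (fully home is 15 mm). The front edge was at about 30 mm throughout.

**Fit between the stops:** The ends are at about +125 and -115 mm, inside the stops at ±140 mm.

**Surroundings:** The gauge block, sensor and reel measured within about 4 mm of where they started, which is the networks' accuracy. The hand ended about 0.2 m clear, at roughly 23 s.

**Disagreements:**
- The side camera's network put the cap at -17.7 mm and the tail at -12.3 mm, which would mean a slight tilt. That is within its 4 mm accuracy and the top camera's measurement did not show it.
- The networks also sometimes reported the pink post as the post, which I ignored.

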